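# Stroke a rebuilt trolley brake lever and hold it on its stop for gauging

## Robot

A 7-joint arm with a two-finger parallel gripper is mounted at the origin on the work surface; the furniture and walls round the work are solid. World frame = base frame: x ahead of the robot, y to its left, z up, the work surface at z = 0. Lengths are in mm, angles in rad, forces in N, time in s.
With the tool pointing down it reaches from about 400 to 850 mm from the base axis. Payload 10.4 kg.
Tool frame: the origin (TCP) lies midway between the tips of the shut fingers; the grasp point (between the pads) lies 19 mm behind it; z points along the fingers, y is the line along which they close (so a half turn about z gives the same grasp; the last joint's range is limited). The gripper opens to 87 mm and grips with 3 to 60 N. Pads are 19 mm wide; open, the fingers measure 117 mm over their backs; the gripper's body (75 mm by 190 mm) begins 51 mm behind the grasp point.
Start: joints at [1.236, 0.332, -0.065, 1.46, 0.022, 1.35, -0.088], TCP at [191.755, -594.88, 222.576] pointing down, gripper open.
Joint ranges: [-2.6, 2.6], [-0.5, 2.12], [-1.47, 1.34], [0.16, 2.42], [-1.27, 4.41], [0.06, 2.06], [-2.6, 2.6]. Speed limits (rad/s): [2.22, 2.22, 2.79, 2.79, 3.14, 3.14, 3.14].

## Interface

Orientations are given as a unit quaternion [x, y, z, w].
In Python, from workcell import manip gives the robot as it stands.
- The arm moves only by the tool send_rows, never from a script. Its argument "targets" is text: rows parted by semicolons, each of 5 numbers parted by spaces: the opening, from 0 (shut) to 1 (fully open), then the shift along the tool's x, y, z in cm, then the turn about the tool's z in degrees. A call has 1 to 12 rows; each row shifts and turns the commanded pose from where the row before left it, along the tool's axes as they then stand; what a row does not reach is not made up. A row lasts 1/10 s, in which the tool goes at most 50 mm and 8.59 degrees, less where a joint would pass 70% of its speed; a pose out of reach is approached as far as the arm can. A call is refused whole if a number of a shift passes 5 or a number of a turn 8.59, either way. A call with a gripper value outside its range is refused whole. The fingers move at their own pace and stop on an object; "grip_force" is the grip in N (left out, the last holds). Time passes only in rows, so rows that do not move let the fingers close. It gives the time, the measured TCP pose, the force, the opening and the grip force at its end, in the units of the state.
- manip.state(): the state, without advancing time (a new reading comes with each control period).
- manip.camera(name): name is "scene" or "top" or "wrist"; returns a dict with "color" (400x640x3 uint8, red, green, blue), "fovy" (degrees; the focal length in pixels is half the picture's height over the tangent of half this angle, whatever the lens; pixels are square), "cx", "cy" (the principal point, pixels), "cam_to_world" (4x4, takes a point from camera to world coordinates). Camera axes: x right, y down, z forward; pixel columns grow to the right and rows downward; lengths in mm; the calibration is good to about 2 mm. A picture is of the moment at which its call begins. There is no depth.
- manip.hand_in(): hands the job in; it is judged then, once.
The state is a dict: "t": time; "qpos": joint angles; "dq": joint speeds; "effort": joint torques, N m; "eef_pos": TCP position; "orientation": TCP orientation; "force": force on the tool from outside, world axes, zero at the start; "torque": the same for the moment, N m; "width": opening from 0.0 (shut) to 1.0 (fully open); "finger_force": force on a finger pad.
Only numpy, scipy, OpenCV 4.12 (cv2) and the standard library are available. Lean on these libraries where they do the work, as an engineer would, in place of code of your own. Each camera call takes 0.05 s, during which the arm holds its last target. There are 200 camera calls.

## Task

The yard trolley's handlebar is clamped in the small vise and its brake cylinder, the one with the square fluid reservoir, has just been rebuilt. With the backs of the fingers, working only from the outside, ease the long brake lever beside the reservoir in towards its grip until it comes up solid on its stop, let it spring right back out, then press it in to the stop once more and finish while still holding it there, so that the gap left to the bar can be gauged. Pinch nothing, put no finger into that gap, and leave the bar, the short clutch lever and the things lying about alone.

Things in the scene. Friction and masses are not known exactly. Their poses are not given: they have to be found in the camera images.
- brake_lever (a joint): long brake lever of bare steel: angle in rad, 0 when let go (a spring brings it back), growing as it is pressed towards the bar, 0.30 on its hard stop. Swings level about the upright axis through brake_pivot. 125 mm from the pivot the spring pushes back with 3 N at 0, rising evenly to 10 N at 0.30. On the stop the blade still stands 20 mm clear of the rubber grip
- brake_press (a point): point on the brake lever's outer face (away from the bar), 125 mm from the pivot, at mid height of the blade; moves with the lever, 37 mm in all. x axis square to the blade, from lever to bar (the way to press); y along the blade to the pivot; z up. Blade straight, 9 mm thick, 16 mm high, from 26 to 150 mm from the pivot, then a ball end of 17 mm. 50 mm free below it
- brake_pivot (a point): the brake lever's pivot, at the level of the blade's mid height; fixed. x axis level and square to the bar, from lever side to bar (brake_press's x axis is the same on the stop); z up. Bar axis 40 mm along +x, parallel to y. Dark reservoir with bright lid on the +y side, up to 48 mm above this level; rubber grip (38 mm thick at its flanges) on the -y side, 21 to 151 mm away
- clutch_lever (a joint): short clutch lever on the other end of the bar, blade 85 mm: angle in rad, 0 when let go, 0.25 fully in; must be left alone
- vise: small grey bench vise that holds the bar at its middle, screw and tommy bar towards -x of its frame; origin on the bench under the bar's axis, y along the bar (brake end at -y), z up. Bar axis 155 mm up; jaws 82 mm wide, their top 168 mm up; bar from y = -268 to +205 mm. Fixed to the bench
- spanner: open-ended spanner, 197 mm long, 8 mm thick, lying loose on the bench near the clutch end; to be left alone
- bolt_a: hex bolt, 44 mm long, 22 mm high, lying loose on the bench; to be left alone
- oil_can: copper oil can with a long spout, 171 mm high, body 80 mm, standing loose to the right of the work; to be left alone
- rivet_mid (a point): middle of a copper rivet 41 mm high that stands loose on its head on a plate in front of the vise; to be left alone

How it is judged:
By the outcome, as a careful person would: the job done as asked, in the order asked, and still so for the second after the job is handed in, while the arm keeps its last pose, push and grip.
It also fails if it takes over 40 s, if anything falls off the work surface, if the arm or the gripper's body presses on something with over 40 N, if the wrist force passes 120 N, or if a joint passes its speed limit or range.

## Working session

There is one attempt and no reset: what is moved stays moved. The work goes in short steps, Python scripts to look and compute and a tool call to move; the robot and the scene stay as the last step left them, time stands still between calls to the robot, and variables do not carry over. Pictures are saved under pics/ and viewed, at most 10 in all, crops included, and the job is handed in when it is done.

Besides the shell and the picture viewer there is one more tool, called after "Call:" as name(argument=value, ...), one argument or row to a line, values as JSON. send_rows: Moves the arm, as the interface text tells. Its arguments: {"type":"object","properties":{"targets":{"type":"string"},"grip_force":{"type":"number"}},"required":["targets"]}

```bash
mkdir -p pics; ls; python3 - <<'E'
from workcell import manip
import cv2,numpy as np,pickle
d={}
for n in("scene","top"):
    c=manip.camera(n); d[n]=c
    cv2.imwrite(f"pics/{n}0.png",c["color"][:,:,::-1])
    print(n,c["fovy"],c["cx"],c["cy"],np.round(c["cam_to_world"],3).tolist())
pickle.dump(d,open("c0.pkl","wb"))
s=manip.state();print(s)
E
```

```text
pics
scene 43.508154725227584 319.97814831663453 199.30557659462812 [[-0.704, -0.438, 0.56, -234.741], [-0.71, 0.414, -0.569, 773.256], [0.018, -0.798, -0.602, 894.138], [0.0, 0.0, 0.0, 1.0]]
top 54.04472440468446 320.14823650132655 200.70732732330953 [[-0.028, -0.998, 0.061, 431.868], [-1.0, 0.027, -0.014, 66.647], [0.013, -0.061, -0.998, 1147.716], [0.0, 0.0, 0.0, 1.0]]
{'t': 0.1, 'qpos': array([ 1.23637366,  0.33282667, -0.06467693,  1.46082528,  0.02158982,
        1.34990051, -0.08853046]), 'dq': array([ 1.70284114e-04, -1.22258495e-03,  1.68467680e-03, -2.71381230e-03,
        1.54276391e-05, -5.75310088e-04,  4.19097299e-04]), 'effort': array([ 4.87048055e-04, -6.24542499e+01,  2.36911996e-02, -3.90719926e+01,
       -6.16236334e-02,  3.66373127e-02,  1.03878431e-04]), 'eef_pos': array([ 191.63134135, -594.5465449 ,  221.83750148]), 'orientation': array([ 9.87873023e-01,  1.55262649e-01, -1.24437672e-04, -6.20155509e-04]), 'force': array([-0.52186903, -0.28579351, -0.70519332]), 'torque': array([ 0.02432737, -0.00515337, -0.00719106]), 'finger_force': 0.0, 'width': 1.0026517374597814}
```

View pics/scene0.png

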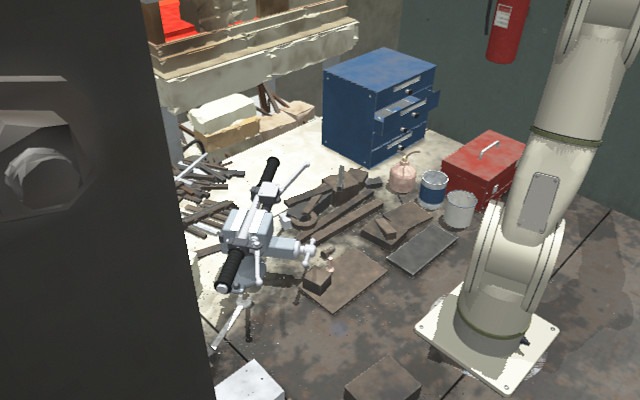

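View pics/top0.png

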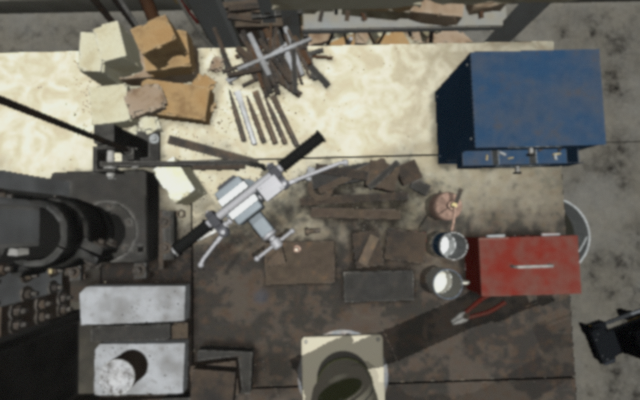

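The top picture shows the bar running from (177,250) to (322,137). The long brake lever is on its right, from about (287,183) to (345,162), and the vise screw points at (280,245). I'll enlarge both views.

```bash
python3 - <<'E'
import cv2,pickle,numpy as np
d=pickle.load(open("c0.pkl","rb"))
a=d["top"]["color"][120:270,165:365,::-1]; b=d["scene"]["color"][145:305,200:340,::-1]
cv2.imwrite("pics/topc.png",cv2.resize(a,None,fx=4,fy=4,interpolation=cv2.INTER_CUBIC))
cv2.imwrite("pics/scenec.png",cv2.resize(b,(525,600),interpolation=cv2.INTER_CUBIC))
E
```

```text
(no output)
```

View pics/topc.png

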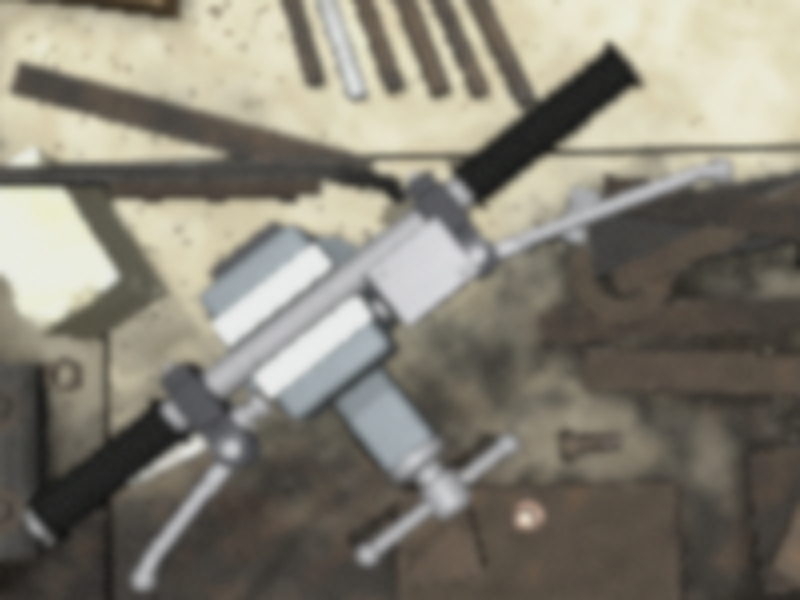

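View pics/scenec.png

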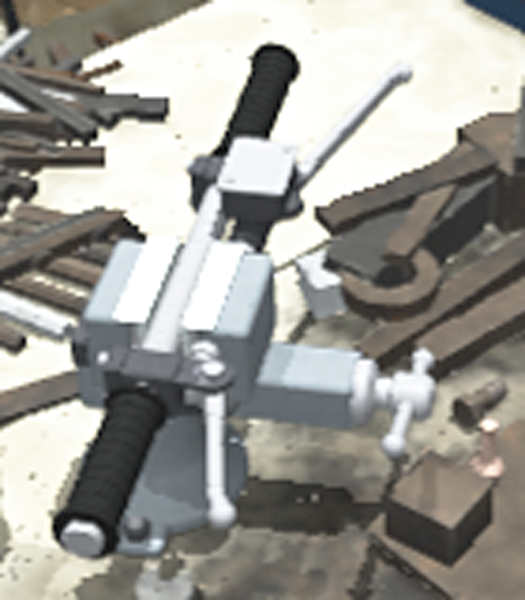

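The top crop shows the brake pivot at about (485,258) and its ball end at (718,170). In the scene crop the ball end is at (402,72). I'll triangulate these points and the grip ends.

```bash
cat > h.py <<'E'
import numpy as np,pickle
d=pickle.load(open("c0.pkl","rb"))
def ray(c,p):
    f=200/np.tan(np.radians(c["fovy"]/2)); M=np.array(c["cam_to_world"])
    v=M[:3,:3]@[(p[0]-c["cx"])/f,(p[1]-c["cy"])/f,1]; return M[:3,3],v/np.linalg.norm(v)
def tri(a,b):
    (o,u),(q,v)=ray(d["top"],a),ray(d["scene"],b)
    s=np.linalg.lstsq(np.c_[u,-v],q-o,rcond=None)[0]
    A,B=o+s[0]*u,q+s[1]*v; return (A+B)/2,np.linalg.norm(A-B)
def at_z(a,z,n="top"):
    o,u=ray(d[n],a); return o+u*(z-o[2])/u[2]
T=lambda x,y:(165+x/4-.4,120+y/4-.4)
S=lambda x,y:(200+x/3.75-.4,145+y/3.75-.4)
E
python3 - <<'E'
from h import *
print("ball",tri(T(718,170),S(402,72)))
print("clutchball",tri(T(144,580),S(221,512)))
for z in(145,155,165):
    P,Bm=at_z(T(485,258),z),at_z(T(718,170),z)
    g1,g2=at_z(T(622,64),z),at_z(T(40,522),z)
    b=g1-g2; L=Bm-P
    print(z,"piv",P.round(),"ball",Bm.round(),"len",np.linalg.norm(L),"g1",g1.round(),g2.round(),np.linalg.norm(b),"angles",np.degrees(np.arctan2(L[1],L[0])),np.degrees(np.arctan2(b[1],b[0])),"dist",np.cross(b[:2],P[:2]-g2[:2])/np.linalg.norm(b))
# vise jaw top
E
```

```text
ball (array([589.46054389, -11.50630296, 155.41720771]), np.float64(0.26599895686518404))
clutchball (array([341.28500655, 356.13490247, 156.50666778]), np.float64(2.175396102214575))
145 piv [538. 139. 145.] ball [591. -12. 145.] len 160.3517894482292 g1 [662.  48. 145.] [378. 424. 145.] 471.40235000683043 angles -70.70345822290552 -52.965033390253346 dist -43.71020214490683
155 piv [537. 138. 155.] ball [589. -12. 155.] len 158.75261461297126 g1 [659.  48. 155.] [378. 420. 155.] 466.70109423658675 angles -70.70345822290551 -52.965033390253346 dist -43.274283995476225
165 piv [536. 137. 165.] ball [588. -11. 165.] len 157.15343977771326 g1 [657.  48. 165.] [379. 417. 165.] 461.999838466343 angles -70.70345822290554 -52.96503339025336 dist -42.83836584604545<stdin>:8: DeprecationWarning: Arrays of 2-dimensional vectors are deprecated. Use arrays of 3-dimensional vectors instead. (deprecated in NumPy 2.0)
```

The lever sits at z≈155. The pivot is near (537,138), the ball end near (589,-11), and the bar direction is -53°. The angle between lever and bar matches 0.30 rad. I'll rise, shut the fingers and head over.

Call:
send_rows(
  targets="0 0 0 -5 0;0 0 0 -5 0;0 0 0 -5 0;0 0 0 -4 0;0 3 -3 0 0;0 3.4 -3.2 0 0;0 3.4 -3.2 0 0;0 3.4 -3.2 0 0;0 3.4 -3.2 0 0;0 3.4 -3.2 0 0;0 3.4 -3.2 0 0;0 3.4 -3.2 0 0",
  grip_force=10,
)

```text
t: 1.3
eef_pos: [369.3, -269.0, 412.4]
orientation: [0.988, 0.155, -0.0, 0.0]
force: [0.6, -1.7, 0.4]
width: 0.03
finger_force: 0.0
```

Call:
send_rows(
  targets="0 0 0 0 -8.5;0 0 0 0 -8.5;0 0 0 0 -8.5;0 0 0 0 -8.5;0 0 0 0 -8.5;0 0 0 0 -8.5;0 0 0 0 -8.5;0 0 0 0 -8.5;0 0 0 0 -8.5;0 0 0 0 -8.5;0 0 0 0 -6.6;0 0 0 0 0",
)

```text
t: 2.5
eef_pos: [368.8, -270.8, 412.3]
orientation: [0.577, 0.817, -0.0, -0.0]
force: [-0.1, -0.6, 0.1]
width: 0.003
finger_force: 0.0
```

```bash
cat >> h.py <<'E'
from scipy.spatial.transform import Rotation as R
from workcell import manip
P=np.array([537,137.5,155.])
def pose(th,gap=0,z=143):  # TCP and press direction (deg) for lever angle th, gap before face
    f=np.radians(-70.5)+th; u=np.array([np.cos(f),np.sin(f),0]); n=np.array([-u[1],u[0],0])
    t=P+125*u-(4.5+15+gap)*n; t[2]=z; return t,np.degrees(np.arctan2(n[1],n[0]))
def delta(th,gap=0,z=143):
    s=manip.state(); r=R.from_quat(s["orientation"]); t,a=pose(th,gap,z); y=r.as_matrix()[:,1]
    print("t",s["t"],"eef",s["eef_pos"].round(1),"F",s["force"].round(1),"w",round(s["width"],3),"target",t.round(1),a)
    print("shift cm tool",(r.inv().apply(t-s["eef_pos"])/10).round(2),"turn",-(a-np.degrees(np.arctan2(y[1],y[0]))))
E
python3 -c "
from h import *
delta(0,45,260);print(manip.state()['qpos'].round(2))"
```

```text
t 2.5 eef [ 368.8 -270.8  412.3] F [-0.1 -0.6  0.1] w 0.003 target [517.9  -1.9 260. ] 19.5
shift cm tool [20.34 23.07 15.23] turn 0.07338983853785663
[ 0.85 -0.06 -0.3   1.51 -0.02  1.69  0.89]
```

Call:
send_rows(
  targets="0 2.5 2.9 1.9 0;0 2.5 2.9 1.9 0;0 2.5 2.9 1.9 0;0 2.5 2.9 1.9 0;0 2.5 2.9 1.9 0;0 2.5 2.9 1.9 0;0 2.5 2.9 1.9 0;0 2.5 2.5 1.9 0;0 0 0 0 0;0 0 0 0 0",
)

```text
t: 3.5
eef_pos: [517.0, -5.9, 260.0]
orientation: [0.578, 0.816, -0.0, -0.001]
force: [0.2, -0.1, 0.3]
width: 0.006
finger_force: 0.0
```

```bash
python3 -c "
from h import *
import cv2
delta(0,45,143)
w=manip.camera('wrist');pickle.dump(w,open('w1.pkl','wb'))
t=manip.camera('scene')['color'][120:300,200:400]
im=np.zeros((540,640+0,3),np.uint8)
cv2.imwrite('pics/m1.png',np.hstack([cv2.resize(w['color'],(400,250))[:,:,::-1],cv2.resize(t,(278,250))[:,:,::-1]]))
"
```

```text
t 3.5 eef [517.   -5.9 260. ] F [ 0.2 -0.1  0.3] w 0.006 target [517.9  -1.9 143. ] 19.5
shift cm tool [ 0.34  0.23 11.7 ] turn -0.10542618599561848
```

View pics/m1.png

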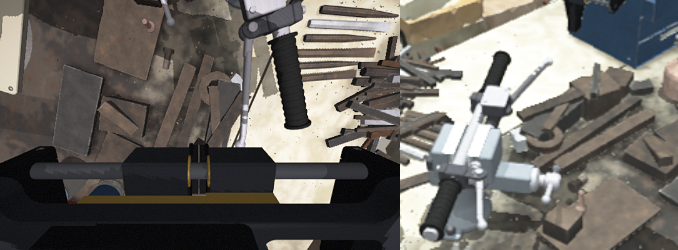

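The wrist view (left half) shows the lever running (250,40)→(243,140), to the right of the fingers at (200,160). A thin upright rod stands in the scrap near (235,90)–(205,145), so I'll look closer before descending.

```bash
python3 -c "
from h import *
import cv2
w=pickle.load(open('w1.pkl','rb'))['color'][0:300,220:480,::-1]
s=d['scene']['color'][140:240,270:400,::-1]
cv2.imwrite('pics/m2.png',np.hstack([cv2.resize(w,(433,500),interpolation=2),cv2.resize(s,(360,277),interpolation=2) if 0 else cv2.copyMakeBorder(cv2.resize(s,(360,277),interpolation=2),0,223,0,0,0)]))
"
```

```text
(no output)
```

View pics/m2.png

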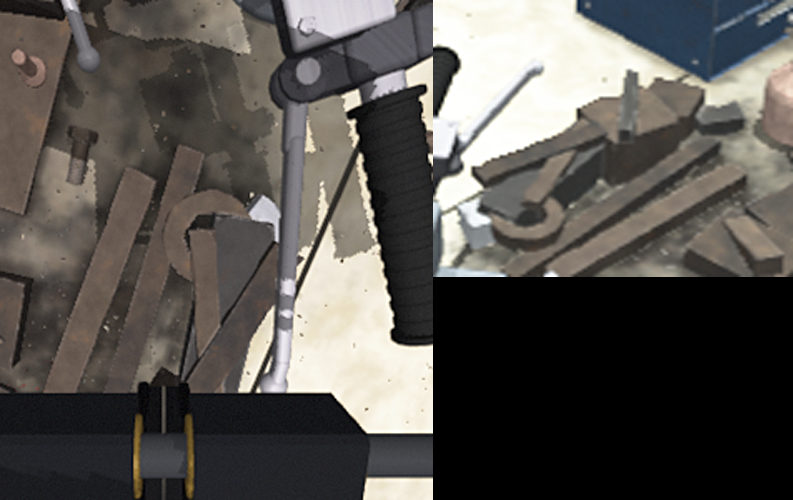

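```bash
python3 -c "
from h import *
import cv2
c=d['top'];M=np.linalg.inv(c['cam_to_world']);f=200/np.tan(np.radians(c['fovy']/2))
w=pickle.load(open('w1.pkl','rb'));W=np.linalg.inv(w['cam_to_world']);fw=200/np.tan(np.radians(w['fovy']/2))
for p in((341.8,166),(339.3,190)):
  for z in(20,50,80,110,140):
    X=at_z(p,z,'scene');q=M@[*X,1];r=W@[*X,1]
    print(p,z,X.round(),(q[:2]/q[2]*f+[c['cx'],c['cy']]).round(),(r[:2]/r[2]*fw+[w['cx'],w['cy']]).round())
t=c['color'][140:230,290:430,::-1]
cv2.imwrite('pics/m3.png',cv2.resize(t,None,fx=5,fy=5,interpolation=2))
"
```

```text
(341.8, 166) 20 [ 655. -228.   20.] [414. 145.] [353. 327.]
(341.8, 166) 50 [ 625. -193.   50.] [405. 154.] [344. 317.]
(341.8, 166) 80 [ 594. -159.   80.] [396. 163.] [334. 305.]
(341.8, 166) 110 [ 564. -125.  110.] [385. 173.] [322. 290.]
(341.8, 166) 140 [533. -90. 140.] [375. 184.] [307. 271.]
(339.3, 190) 20 [ 571. -127.   20.] [381. 175.] [325. 260.]
(339.3, 190) 50 [543. -97.  50.] [372. 183.] [315. 245.]
(339.3, 190) 80 [516. -66.  80.] [363. 193.] [302. 227.]
(339.3, 190) 110 [488. -35. 110.] [353. 202.] [286. 204.]
(339.3, 190) 140 [460.  -4. 140.] [342. 213.] [266. 176.]
```

View pics/m3.png

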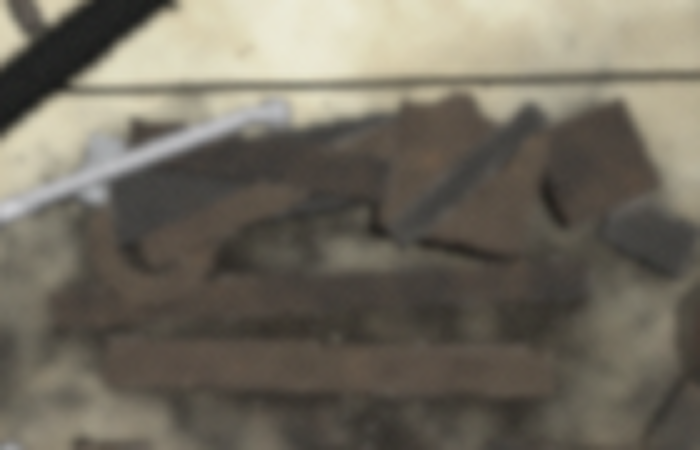

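The upright is a bar lying on a block, about z 50–80 and 100 mm from the fingertips, so the way down is clear. I'll descend to blade level 45 mm outside the lever.

Call:
send_rows(
  targets="0 0.3 0.2 3 0;0 0 0 3 0;0 0 0 2.5 0;0 0 0 2 0;0 0 0 1.2 0;0 0 0 0 0;0 0 0 0 0",
)

```text
t: 4.3
eef_pos: [518.6, -3.4, 144.6]
orientation: [0.578, 0.816, 0.0, 0.001]
force: [0.9, -0.7, 0.5]
width: 0.011
finger_force: 0.0
```

```bash
python3 -c "
from h import *
delta(0,5,143);delta(0.0,0);delta(0.15);delta(0.3)"
```

```text
t 4.3 eef [518.6  -3.4 144.6] F [ 0.9 -0.7  0.5] w 0.011 target [555.6  11.5 143. ] 19.5
shift cm tool [0.17 3.99 0.16] turn -0.10265286583698696
t 4.3 eef [518.6  -3.4 144.6] F [ 0.9 -0.7  0.5] w 0.011 target [560.3  13.2 143. ] 19.5
shift cm tool [0.17 4.49 0.16] turn -0.10265286583698696
t 4.3 eef [518.6  -3.4 144.6] F [ 0.9 -0.7  0.5] w 0.011 target [578.7  18.  143. ] 28.094366926962344
shift cm tool [0.03 6.38 0.16] turn -8.697019792799331
t 4.3 eef [518.6  -3.4 144.6] F [ 0.9 -0.7  0.5] w 0.011 target [596.   25.6 143. ] 36.688733853924695
shift cm tool [0.16 8.27 0.16] turn -17.291386719761682
```

Call:
send_rows(
  targets="0 0.1 1 0.1 0;0 0 1 0 0;0 0 1 0 0;0 0 0.6 0 0;0 0 0.3 0 0;0 0 0.3 0 0;0 0 0.2 0 0;0 0 0.2 0 0;0 0 0 0 0;0 0 0 0 0",
)

```text
t: 5.3
eef_pos: [561.1, 13.3, 142.5]
orientation: [0.577, 0.816, -0.0, 0.0]
force: [-0.5, 0.2, -0.3]
width: 0.005
finger_force: 0.0
```

```bash
python3 -c "
from h import *
delta(0.0);delta(0.1);delta(.2);delta(.3)"
```

```text
t 5.3 eef [561.1  13.3 142.5] F [-0.5  0.2 -0.3] w 0.005 target [560.3  13.2 143. ] 19.5
shift cm tool [ 0.01 -0.07 -0.05] turn -0.04041224874963234
t 5.3 eef [561.1  13.3 142.5] F [-0.5  0.2 -0.3] w 0.005 target [572.6  16.1 143. ] 25.229577951308237
shift cm tool [-0.12  1.18 -0.05] turn -5.769990200057869
t 5.3 eef [561.1  13.3 142.5] F [-0.5  0.2 -0.3] w 0.005 target [584.6  20.3 143. ] 30.959155902616462
shift cm tool [-0.13  2.45 -0.05] turn -11.499568151366095
t 5.3 eef [561.1  13.3 142.5] F [-0.5  0.2 -0.3] w 0.005 target [596.   25.6 143. ] 36.688733853924695
shift cm tool [-0.01  3.71 -0.05] turn -17.229146102674328
```

Call:
send_rows(
  targets="0 0 0.3 0 0;0 -0.1 0.4 0 -1.7;0 -0.1 0.4 0 -2;0 0 0.4 0 -2;0 0 0 0 0;0 0 0 0 0",
)

```text
t: 5.9
eef_pos: [575.7, 16.6, 142.4]
orientation: [0.536, 0.844, -0.0, -0.0]
force: [-3.4, -0.6, 1.5]
width: 0.003
finger_force: 2.1
```

```bash
python3 -c "
from h import *
delta(0.1);delta(.2);delta(.3)"
```

```text
t 5.9 eef [575.7  16.6 142.4] F [-3.4 -0.6  1.5] w 0.003 target [572.6  16.1 143. ] 25.229577951308237
shift cm tool [ 0.09 -0.3  -0.06] turn -0.097001451878576
t 5.9 eef [575.7  16.6 142.4] F [-3.4 -0.6  1.5] w 0.003 target [584.6  20.3 143. ] 30.959155902616462
shift cm tool [-0.04  0.96 -0.06] turn -5.826579403186802
t 5.9 eef [575.7  16.6 142.4] F [-3.4 -0.6  1.5] w 0.003 target [596.   25.6 143. ] 36.688733853924695
shift cm tool [-0.04  2.22 -0.06] turn -11.556157354495035
```

Contact shows about 3.5 N. Pressing on while following the arc.

Call:
send_rows(
  targets="0 -0.1 0.5 0 -2.3;0 -0.1 0.5 0 -2.3;0 0 0.5 0 -2.3;0 -0.1 0.4 0 -2;0 0 0 0 0;0 0 0 0 0",
)

```text
t: 6.5
eef_pos: [593.2, 23.1, 142.4]
orientation: [0.469, 0.883, -0.001, -0.001]
force: [-6.5, -2.2, 2.9]
width: 0.006
finger_force: 3.6
```

```bash
python3 -c "
from h import *
delta(.3)"
```

```text
t 6.5 eef [593.2  23.1 142.4] F [-6.5 -2.2  2.9] w 0.006 target [596.   25.6 143. ] 36.688733853924695
shift cm tool [ 0.04  0.38 -0.06] turn -2.6501121640949847
```

Call:
send_rows(
  targets="0 0 0.3 0 -1.3;0 0 0.2 0 -1.3;0 0 0.2 0 0;0 0 0 0 0;0 0 0 0 0",
)

```text
t: 7.0
eef_pos: [598.9, 26.1, 142.4]
orientation: [0.449, 0.893, -0.001, -0.0]
force: [-6.8, -4.6, 4.6]
width: 0.009
finger_force: 4.2
```

```bash
python3 -c "
from h import *
delta(.3)"
```

```text
t 7.0 eef [598.9  26.1 142.4] F [-6.8 -4.6  4.6] w 0.009 target [596.   25.6 143. ] 36.688733853924695
shift cm tool [ 0.13 -0.26 -0.06] turn -0.10318942700379807
```

Call:
send_rows(
  targets="0 0 0.2 0 0;0 0 0.2 0 0;0 0 0.1 0 0;0 0 0 0 0;0 0 0 0 0",
)

```text
t: 7.5
eef_pos: [602.9, 28.8, 142.4]
orientation: [0.45, 0.893, -0.001, -0.0]
force: [-8.3, -4.9, 4.2]
width: 0.006
finger_force: 4.7
```

```bash
python3 -c "
from h import *
delta(.3);print(manip.state()['torque'])"
```

```text
t 7.5 eef [602.9  28.8 142.4] F [-8.3 -4.9  4.2] w 0.006 target [596.   25.6 143. ] 36.688733853924695
shift cm tool [ 0.15 -0.74 -0.06] turn -0.12004965442722693
[-1.07706856  1.42309721 -0.04302118]
```

Call:
send_rows(
  targets="0 0 0.1 0 0;0 0 0.1 0 0;0 0 0.1 0 0;0 0 0 0 0;0 0 0 0 0",
)

```text
t: 8.0
eef_pos: [604.5, 29.9, 142.3]
orientation: [0.45, 0.893, -0.002, -0.001]
force: [-11.3, -6.9, 7.9]
width: 0.007
finger_force: 7.1
```

```bash
python3 -c "
from h import *
delta(.3);c=manip.camera('scene')
import cv2
w=manip.camera('wrist')
pickle.dump((c,w),open('p1.pkl','wb'))
cv2.imwrite('pics/p1.png',np.hstack([cv2.resize(c['color'][100:300,200:360],(400,500),interpolation=2)[:,:,::-1],cv2.resize(w['color'][0:300,250:490],(400,500),interpolation=2)[:,:,::-1]]))"
```

```text
t 8.0 eef [604.5  29.9 142.3] F [-11.3  -6.9   7.9] w 0.007 target [596.   25.6 143. ] 36.688733853924695
shift cm tool [ 0.16 -0.94 -0.06] turn -0.13862310165571046
```

View pics/p1.png

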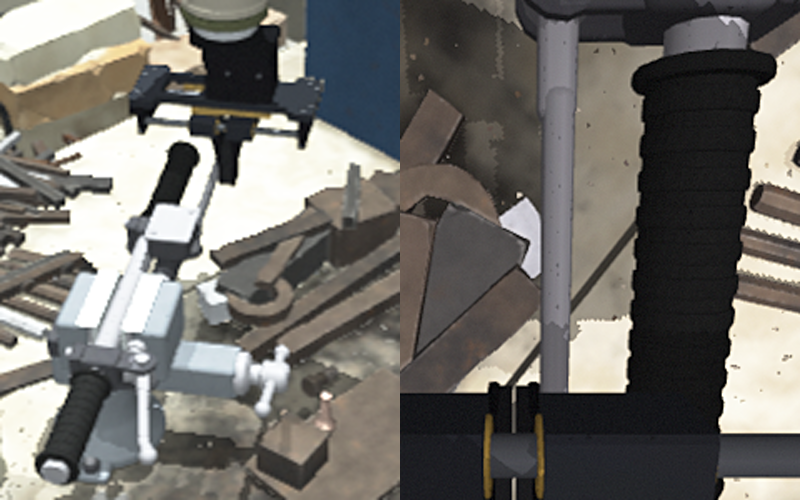

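The lever now runs parallel to the grip, blade at about (560,200) and grip at about (690,250) in the right half. The force also rises faster than the motion, so it's nearly on the stop. I'll push a little more to confirm it's solid.

Call:
send_rows(
  targets="0 0 0.1 0 0;0 0 0.1 0 0;0 0 0 0 0;0 0 0 0 0;0 0 0 0 0",
)

```text
t: 8.6
eef_pos: [604.6, 30.0, 142.2]
orientation: [0.45, 0.893, -0.004, -0.002]
force: [-21.3, -11.0, 13.7]
width: 0.001
finger_force: 11.9
```

It's solid: 24 N with no further motion. Easing out along the arc until well clear.

Call:
send_rows(
  targets="0 0 -0.4 0 0;0 0 -0.4 0 0;0 0 -0.4 0 2.3;0 0.1 -0.5 0 2.3;0 0.1 -0.5 0 2.3;0 0.1 -0.5 0 2.3;0 0.1 -0.5 0 2.3;0 0 -0.5 0 2.3;0 0 -0.5 0 2.2;0 0 -0.8 0 1.2;0 0 -0.8 0 0;0 0 -0.5 0 0",
)

```text
t: 9.8
eef_pos: [549.6, 7.8, 142.7]
orientation: [0.577, 0.817, 0.0, 0.0]
force: [0.4, 0.3, -0.8]
width: 0.007
finger_force: 0.0
```

Call:
send_rows(
  targets="0 0 0 0 0;0 0 0 0 0;0 0 0 0 0;0 0 0 0 0;0 0 0 0 0",
)

```text
t: 10.3
eef_pos: [550.1, 8.2, 142.5]
orientation: [0.577, 0.817, 0.0, -0.0]
force: [-0.9, -0.8, -0.2]
width: 0.008
finger_force: 0.0
```

```bash
python3 -c "
from h import *
delta(.0);c=manip.camera('scene')
import cv2
w=manip.camera('wrist')
cv2.imwrite('pics/p2.png',np.hstack([cv2.resize(c['color'][100:300,200:360],(400,500),interpolation=2)[:,:,::-1],cv2.resize(w['color'][0:300,250:490],(400,500),interpolation=2)[:,:,::-1]]))"
```

```text
t 10.3 eef [550.1   8.2 142.5] F [-0.9 -0.8 -0.2] w 0.008 target [560.3  13.2 143. ] 19.5
shift cm tool [ 0.13  1.13 -0.05] turn -0.02209729906076774
```

View pics/p2.png

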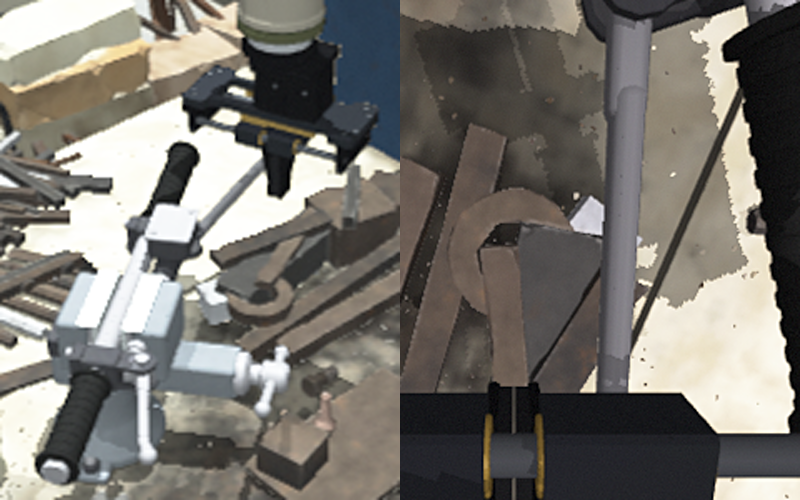

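The lever has sprung fully back, blade at about (620,250), with a clear gap to the fingers. Pressing it in again along the same arc.

Call:
send_rows(
  targets="0 0 0.5 0 0;0 0 0.6 0 0;0 0 0.6 0 -1.2;0 0 0.5 0 -2.2;0 -0.1 0.5 0 -2.3;0 -0.1 0.5 0 -2.3;0 -0.1 0.5 0 -2.3;0 -0.1 0.5 0 -2.3;0 0 0.5 0 -2.3;0 0 0.4 0 -2.3;0 0 0.3 0 0;0 0 0 0 0",
)

```text
t: 11.6
eef_pos: [599.8, 26.3, 142.1]
orientation: [0.449, 0.894, -0.002, -0.001]
force: [-6.3, -4.4, 5.3]
width: 0.005
finger_force: 4.3
```

```bash
python3 -c "
from h import *
delta(.3)"
```

```text
t 11.6 eef [599.8  26.3 142.1] F [-6.3 -4.4  5.3] w 0.005 target [596.   25.6 143. ] 36.688733853924695
shift cm tool [ 0.17 -0.34 -0.09] turn -0.01114525494575247
```

Call:
send_rows(
  targets="0 0 0.2 0 0;0 0 0.2 0 0;0 0 0.1 0 0;0 0 0.1 0 0;0 0 0.1 0 0;0 0 0 0 0;0 0 0 0 0;0 0 0 0 0",
)

```text
t: 12.4
eef_pos: [604.7, 29.7, 142.0]
orientation: [0.449, 0.894, -0.002, -0.001]
force: [-10.5, -6.9, 5.9]
width: 0.006
finger_force: 6.2
```

Call:
send_rows(
  targets="0 0 0.1 0 0;0 0 0.1 0 0;0 0 0 0 0;0 0 0 0 0;0 0 0 0 0;0 0 0 0 0;0 0 0 0 0",
)

```text
t: 13.1
eef_pos: [604.8, 29.7, 141.9]
orientation: [0.449, 0.893, -0.004, -0.002]
force: [-19.4, -10.9, 11.9]
width: 0.005
finger_force: 11.0
```

It's on the stop again: 22 N, and the position matches the first press to within 0.4 mm. Handing in while holding it there.

```bash
python3 -c "
from workcell import manip
print(manip.hand_in())"
```

```text
the job is handed in; nothing more can be done
None
```

I eased the brake lever in to its stop from outside, let it spring fully back out, then pressed it in again; I handed the job in at 13.1 s, still holding it on the stop at about 22 N.

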